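# Open the washer jar in the treadle clamp

## Robot

A 6-joint arm with a two-finger parallel gripper is mounted at the origin on the work surface. World frame = base frame: x ahead of the robot, y to its left, z up, the work surface at z = 0. Lengths are in mm, angles in rad, forces in N, time in s.
With the tool pointing down it reaches from about 350 to 775 mm from the base axis. Payload 7.3 kg.
Tool frame: the origin (TCP) lies at the very end of the fingers, on their centre line; the grasp point (between the pads) lies bot.grasp_offset behind it (bot.grasp_offset is the distance from the TCP to the grasp point, in mm); z points along the fingers, y is the line along which they close (so a half turn about z gives the same grasp; the last joint's range is limited). The gripper opens to 92 mm and grips with 3 to 60 N. Pads are 19 mm wide; open, the fingers measure 130 mm over their backs; the gripper's body (75 mm by 190 mm) begins 47 mm behind the grasp point.
Start: joints at [-1.422, 0.342, 1.524, -0, 1.275, -0.146], TCP at [152.56, -502.365, 226.741] pointing down, gripper open.
Joint ranges: [-2.53, 2.53], [-0.77, 2.02], [0.04, 2.7], [-1, 4.14], [0.28, 2.66], [-3.11, 3.11]. Speed limits (rad/s): [2.57, 2.57, 3.14, 3.14, 3.14, 3.14].

## Interface

Orientations are given as [roll, pitch, yaw] about the fixed x, y, z axes, in that order (R = Rz(yaw) Ry(pitch) Rx(roll)).
In Python, from plant import bot gives the robot as it stands. The module is installed in compiled form; this text tells all that it offers.
- The arm moves only by the shell command python3 -m handwheel 'ROWS'. ROWS is JSON, a list of rows, each an object of numbers: "claw": the finger opening in mm, from 0 to 91.8; "dx", "dy", "dz": the shift along the tool's x, y, z in mm; "rx", "ry", "rz": the turn, a rotation vector about the tool's x, y, z in rad. A call has 1 to 10 rows; each row shifts and turns the commanded pose from where the row before left it, along the tool's axes as they then stand; what a row does not reach is not made up. A row lasts 1/10 s, in which the tool goes at most 50 mm and 8.59 degrees, less where a joint would pass 70% of its speed; a pose out of reach is approached as far as the arm can. A call is refused whole if a number of a shift passes 50 or a number of a turn 0.15, either way. A call with a gripper value outside its range is refused whole. The fingers move at their own pace and stop on an object; the grip force is fixed at half the most. Time passes only in rows, so rows that do not move let the fingers close. It gives the time, the measured TCP pose, the force and the opening at its end, in the units of the state.
- bot.get_obs(): the state, without advancing time (a new reading comes with each control period).
- bot.capture(name): name is "scene" or "top" or "wrist"; returns a dict with "frame" (420x560x3 uint8, red, green, blue), "camera_matrix" (3x3 intrinsics, pixels), "view" (4x4, takes a point from world to camera coordinates); the wrist camera has in their place "mount" (4x4, takes a point from camera to tool coordinates, whose origin is the TCP and whose axes are the flange's). Camera axes: x right, y down, z forward; pixel columns grow to the right and rows downward; lengths in mm; the calibration is good to about 2 mm. A picture is of the moment at which its call begins: read the wrist's pose just before it. There is no depth.
- bot.close_job(): hands the job in, once; it reports no verdict.
The state is a dict: "time": time; "joint_positions": joint angles; "dq": joint speeds; "tau": joint torques, N m; "tool_pos": TCP position; "tcp_rot": TCP orientation; "contact_force": force on the tool from outside, world axes, zero at the start; "moment": the same for the moment, N m; "grip_width": finger opening in mm.
Only numpy, scipy, OpenCV 4.12 (cv2) and the standard library are available. Lean on these libraries where they do the work, as an engineer would, in place of code of your own. Each camera call takes 0.05 s, during which the arm holds its last target. There are 200 camera calls.

## Task

Press the treadle of the jar clamp down to its stop, where it stays, so that the jaws brace the glass jar; then unscrew the tight red cap anticlockwise, and stop turning once its lugs come free (well under a quarter turn), without turning it any further. Lift the cap straight up and finish still gripping it, level and motionless, two to three centimetres clear above the jar's mouth, with the jar left upright and not twisted in the clamp. Leave the elbow fitting, the rubber hub and the green bin where they are.

Things in the scene. Friction and masses are not known exactly. Their poses are not given: they have to be found in the camera images.
- clamp: Jar clamp fixed to the bench: blue base plate 220 (its x) by 310 (its y) by 12 mm. Origin at the centre of its underside, on the bench; z up. With its x pointing away from the robot, the treadle is on the right (y = -85 mm), and two green jaws with black rubber pads are on the left, closing along x on the seat at x = 0, y = +85 mm. Jaws reach 54 mm above the bench.
- clamp_seat (a point): Centre of the place where the jar stands in the clamp, on top of the base plate (12 mm above the bench), midway between the jaws. Axes as the clamp.
- pedal (a joint): Angle of the treadle in rad: 0 raised (start), 0.35 at its stop (level). A return spring and a stiff hinge resist it: some 5 to 15 N straight down on the ribbed pad. It works the jaws; once at the stop it stays there by itself when let go.
- pedal_pad (a point): Middle of the top of the treadle's ribbed black pad (50 by 56 mm), 100 mm from the hinge. The steel treadle, 130 by 60 mm, is hinged at its end farther from the robot (clamp frame x 70, y -85, z 32 mm; axis along y). The pad starts some 73 mm above the bench and is 39 mm above it at the stop, having moved about 3.5 mm in clamp -x.
- jar: Clear glass jar of loose washers, 66 mm across, 110 mm from underside to mouth, 0.3 to 0.6 kg, standing loose on the seat. Straight to 68 mm height, then a sloping shoulder to a neck 36 mm wide from 84 mm up. Origin at the centre of its underside; z up. Jaws open, it tends to spin with the cap; treadle at its stop, the jaws centre and hold it.
- cap: Red ribbed plastic screw cap, 56 mm across, 28.5 mm high, 50 g. Origin at the centre of its lower edge (90.5 mm above the jar's underside when tight, so its top stands 131 mm above the bench); z up; a small white mark on top lies on its +x side. Tight: about 0.2 to 0.4 N m to turn. Only its lugs hold it: once free it lifts straight off.
- cap_top (a point): Centre of the cap's top face. How it unscrews: three lugs run under ledges on the neck; turned anticlockwise seen from above by 50 to 55 degrees they come free and a springy liner pushes the cap up (about 10 N, up to 3 mm). Till then it does not rise. End stops block it at about 85 degrees (and clockwise at once), so some 65 to 70 degrees is right.
- elbow: Bystander: brass and steel pipe elbow fitting, about 63 by 63 by 36 mm, loose on the bench. Origin on its underside near the bend.
- hub: Bystander: black rubber hub with a copper stub, 72 mm in diameter, 44 mm high, loose on the bench. Origin at the centre of its underside.
- bin: Bystander: small green open bin of nuts, 100 by 75 by 50 mm, loose on the bench. Origin at the centre of its underside.
There are look-alikes about, which are no part of the job. What is shaped like the jar but pink is not meant.

How it is judged:
By the outcome, as a careful person would: the job done as asked, in the order asked, and still so for the second after the job is handed in, while the arm keeps its last pose, push and grip.
It also fails if it takes over 46 s, if anything falls off the work surface, if the arm or the gripper's body presses on something with over 40 N, if the wrist force passes 120 N, or if a joint passes its speed limit or range.

## Working session

There is one attempt and no reset: what is moved stays moved. The work goes in short steps, Python scripts to look and compute and a shell command to move; the robot and the scene stay as the last step left them, time stands still between calls to the robot, and variables do not carry over. Pictures are saved under pics/ and viewed, on a budget of 10 in all, crops included, one or two more only if the job needs it, and the job is handed in when it is done.

```bash
mkdir -p pics; cat > h.py <<'E'
import numpy as np, cv2
from plant import bot
from scipy.spatial.transform import Rotation as R
def save(n,fn,crop=None,s=1):
    c=bot.capture(n); f=c["frame"][:,:,::-1]
    if crop: f=f[crop[1]:crop[3],crop[0]:crop[2]]
    if s!=1: f=cv2.resize(f,None,fx=s,fy=s,interpolation=cv2.INTER_CUBIC)
    cv2.imwrite("pics/"+fn,f); return c
def ray2z(c,u,v,z):
    K=np.array(c["camera_matrix"]);V=np.array(c["view"])
    d=V[:3,:3].T@np.linalg.solve(K,[u,v,1]); o=-V[:3,:3].T@V[:3,3]
    return o+d*(z-o[2])/d[2]
def proj(c,p):
    K=np.array(c["camera_matrix"]);V=np.array(c["view"])
    q=K@(V[:3,:3]@np.array(p,float)+V[:3,3]); return q[:2]/q[2]
E
python3 - <<'E'
from h import *
import pickle
a=save("scene","s1.png");b=save("top","t1.png")
pickle.dump((a,b),open("c.pkl","wb"))
o=bot.get_obs();print(o, bot.grasp_offset)
for c in(a,b):print(c["camera_matrix"],c["view"])
E
```

```text
{'time': 0.1, 'joint_positions': array([-1.42201532e+00,  3.42637526e-01,  1.52489998e+00, -1.50494765e-06,
        1.27535522e+00, -1.46018246e-01]), 'dq': array([-0.00136368, -0.00127001, -0.00308963, -0.00289825, -0.00133805,
        0.00161953]), 'tau': array([ 1.81627984e-03, -4.32004738e+01, -2.44694138e+01,  7.19330111e-02,
        5.26359421e-02, -4.56839030e-05]), 'tool_pos': array([ 152.49841878, -502.00895069,  226.13000565]), 'tcp_rot': array([-3.14030621e+00, -1.87735771e-04,  2.94799573e-01]), 'contact_force': array([-0.4985505 ,  0.04414776,  0.12530802]), 'moment': array([-0.00527698,  0.03613183, -0.03495689]), 'grip_width': 92.19225063266579} 18.8
[[484.92864516   0.         283.57006706]
 [  0.         484.92864516 199.43621293]
 [  0.           0.           1.        ]] [[-3.60432548e-01  9.32567603e-01 -2.01505321e-02  1.57090495e+02]
 [ 5.34282490e-01  1.88693277e-01 -8.23976376e-01 -2.26585414e+02]
 [-7.64611404e-01 -3.07753981e-01 -5.66265740e-01  1.48732096e+03]
 [ 0.00000000e+00  0.00000000e+00  0.00000000e+00  1.00000000e+00]]
[[474.03190061   0.         279.43979829]
 [  0.         474.03190061 206.92338359]
 [  0.           0.           1.        ]] [[ 7.92598342e-03 -9.99821668e-01 -1.71409141e-02  3.82813720e+01]
 [-9.99223829e-01 -7.25746732e-03 -3.87177964e-02  5.56981520e+02]
 [ 3.85864921e-02  1.74344864e-02 -9.99103158e-01  1.14729456e+03]
 [ 0.00000000e+00  0.00000000e+00  0.00000000e+00  1.00000000e+00]]
```

View pics/s1.png

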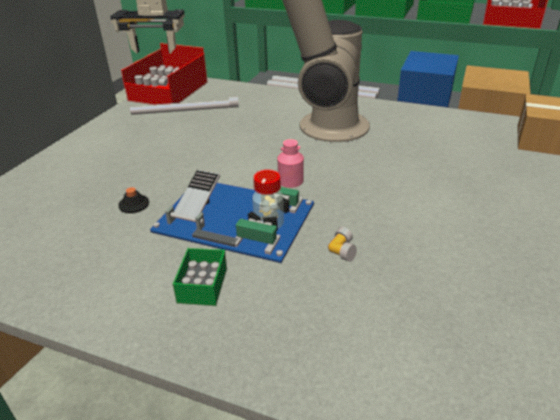

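View pics/t1.png

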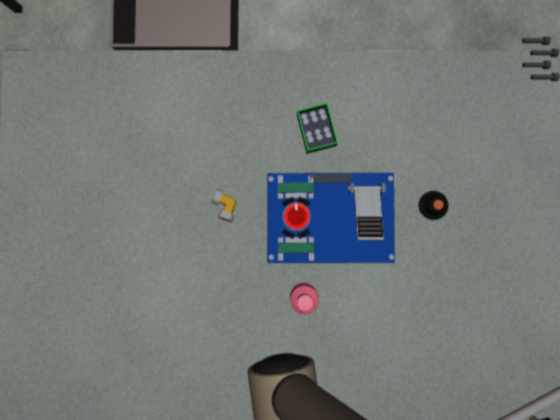

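Scene: jar with the red cap is in the clamp at top-pixel (297,216), scene (267,182). The pink jar-shaped look-alike is at top (305,299), scene (290,163), and is not meant. The treadle pad is at top (370,228), the bin at (317,128), the hub at (433,205) and the elbow at (226,205). I choose the clear jar with the red cap and check it in one close crop.

```bash
python3 - <<'E'
from h import *
import pickle
a,b=pickle.load(open("c.pkl","rb"))
f=b["frame"][:,:,::-1]
cv2.imwrite("pics/t2.png",cv2.resize(f[160:280,255:410],None,fx=5,fy=5,interpolation=cv2.INTER_CUBIC))
hsv=cv2.cvtColor(f,cv2.COLOR_BGR2HSV)
m=((hsv[...,0]>105)&(hsv[...,0]<128)&(hsv[...,1]>150)).astype(np.uint8)
m[:165]=0;m[270:]=0;m[:,:255]=0;m[:,405:]=0
pts=cv2.findNonZero(m);box=cv2.minAreaRect(pts);print(box)
for p in cv2.boxPoints(box):print(p,ray2z(b,*p,12))
print("ctr",ray2z(b,*box[0],12))
for c,roi in((b,(185,245,270,325)),(a,(165,200,245,290))):
    h=cv2.cvtColor(np.ascontiguousarray(c["frame"]),cv2.COLOR_RGB2HSV)
    r=(((h[...,0]<6)|(h[...,0]>174))&(h[...,1]>170)&(h[...,2]>60)).astype(np.uint8)
    z=np.zeros_like(r);z[roi[0]:roi[1],roi[2]:roi[3]]=1;r*=z
    q=cv2.findNonZero(r);print("red",len(q),cv2.boundingRect(q),q.mean(0), cv2.minEnclosingCircle(q))
    print(ray2z(c,*q.mean(0)[0],131))
print("pad",ray2z(b,370,228,73))
print("pink",ray2z(b,305,299,110))
E
```

```text
((330.5, 217.5), (89.0, 125.0), 90.0)
[268. 173.] [639.59815941  71.18165788  12.        ]
[393. 173.] [ 641.43761116 -233.81123626   12.        ]
[393. 262.] [ 425.20014216 -233.52739443   12.        ]
[268. 262.] [422.39973667  69.25673698  12.        ]
ctr [531.76839463 -82.06931831  12.        ]
red 467 (284, 204, 26, 25) [[296.41327623 216.35546039]] ((296.4230651855469, 216.03846740722656), 12.577069282531738)
[531.66611118   3.11964516 131.        ]
red 507 (254, 170, 26, 24) [[266.93491124 181.48126233]] ((267.0, 181.5), 14.151071548461914)
[553.52655246  12.03901022 131.        ]
pad [ 507.25463355 -167.40933113   73.        ]
pink [349.05869738 -17.48755236 110.        ]
```

View pics/t2.png

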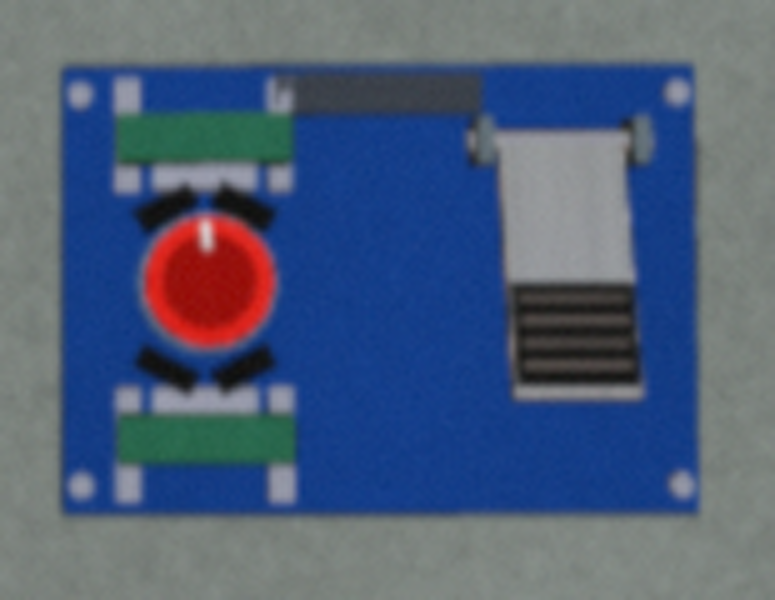

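The crop confirms it: a red cap with its white mark pointing +x, standing between the jaws. The clamp's yaw is about 0 and its centre is about (532,-82). So the cap is at about (532,3) and the pad starts at about (505,-167), ending at about (502,-167).

```bash
python3 -m handwheel '[{"claw":0,"dx":36,"dy":-18},{"claw":0,"dx":36,"dy":-18},{"claw":0,"dx":36,"dy":-18},{"claw":0,"dx":36,"dy":-18},{"claw":0,"dx":36,"dy":-18},{"claw":0,"dx":36,"dy":-18},{"claw":0,"dx":36,"dy":-18},{"claw":0,"dx":36,"dy":-18},{"claw":0,"dx":36,"dy":-18},{"claw":0,"dx":36,"dy":-18}]'
python3 -m handwheel '[{"claw":0,"dx":36,"dy":-18,"dz":30},{"claw":0,"dx":36,"dy":-18,"dz":30},{"claw":0,"dz":30},{"claw":0},{"claw":0}]'
```

```text
invalid input at $[0]: expected keys claw, dx, dy, dz, rx, ry, rz
invalid input at $[0]: expected keys claw, dx, dy, dz, rx, ry, rz
```

```bash
python3 -m handwheel '[{"claw":0,"dx":36,"dy":-18,"dz":0,"rx":0,"ry":0,"rz":0},{"claw":0,"dx":36,"dy":-18,"dz":0,"rx":0,"ry":0,"rz":0},{"claw":0,"dx":36,"dy":-18,"dz":0,"rx":0,"ry":0,"rz":0},{"claw":0,"dx":36,"dy":-18,"dz":0,"rx":0,"ry":0,"rz":0},{"claw":0,"dx":36,"dy":-18,"dz":0,"rx":0,"ry":0,"rz":0},{"claw":0,"dx":36,"dy":-18,"dz":0,"rx":0,"ry":0,"rz":0},{"claw":0,"dx":36,"dy":-18,"dz":0,"rx":0,"ry":0,"rz":0},{"claw":0,"dx":36,"dy":-18,"dz":0,"rx":0,"ry":0,"rz":0},{"claw":0,"dx":36,"dy":-18,"dz":0,"rx":0,"ry":0,"rz":0},{"claw":0,"dx":36,"dy":-18,"dz":0,"rx":0,"ry":0,"rz":0}]'
python3 -m handwheel '[{"claw":0,"dx":36,"dy":-18,"dz":30,"rx":0,"ry":0,"rz":0},{"claw":0,"dx":36,"dy":-18,"dz":30,"rx":0,"ry":0,"rz":0},{"claw":0,"dx":0,"dy":0,"dz":30,"rx":0,"ry":0,"rz":0},{"claw":0,"dx":0,"dy":0,"dz":0,"rx":0,"ry":0,"rz":0},{"claw":0,"dx":0,"dy":0,"dz":0,"rx":0,"ry":0,"rz":0}]'
```

```text
time: 1.1
tool_pos: [445.6, -224.1, 226.5]
tcp_rot: [-3.141, 0.0, 0.295]
contact_force: [0.0, -0.3, 0.6]
grip_width: 16.4
time: 1.6
tool_pos: [502.6, -170.5, 137.1]
tcp_rot: [-3.141, 0.001, 0.295]
contact_force: [-0.1, -1.0, 0.4]
grip_width: 0.5
```

```bash
python3 -m handwheel '[{"claw":0,"dx":0,"dy":-3,"dz":20,"rx":0,"ry":0,"rz":0},{"claw":0,"dx":0,"dy":0,"dz":20,"rx":0,"ry":0,"rz":0},{"claw":0,"dx":0,"dy":0,"dz":18,"rx":0,"ry":0,"rz":0},{"claw":0,"dx":0,"dy":0,"dz":5,"rx":0,"ry":0,"rz":0},{"claw":0,"dx":0,"dy":0,"dz":5,"rx":0,"ry":0,"rz":0},{"claw":0,"dx":0,"dy":0,"dz":5,"rx":0,"ry":0,"rz":0},{"claw":0,"dx":0,"dy":0,"dz":0,"rx":0,"ry":0,"rz":0}]'
python3 -m handwheel '[{"claw":0,"dx":0,"dy":0,"dz":4,"rx":0,"ry":0,"rz":0},{"claw":0,"dx":0,"dy":0,"dz":4,"rx":0,"ry":0,"rz":0},{"claw":0,"dx":0,"dy":0,"dz":4,"rx":0,"ry":0,"rz":0},{"claw":0,"dx":0,"dy":0,"dz":4,"rx":0,"ry":0,"rz":0},{"claw":0,"dx":0,"dy":0,"dz":4,"rx":0,"ry":0,"rz":0},{"claw":0,"dx":0,"dy":0,"dz":0,"rx":0,"ry":0,"rz":0}]'
```

```text
time: 2.3
tool_pos: [502.7, -169.0, 66.2]
tcp_rot: [3.139, -0.002, 0.293]
contact_force: [-0.4, -0.5, 1.9]
grip_width: 0.4
time: 2.9
tool_pos: [502.1, -168.8, 45.9]
tcp_rot: [3.14, -0.001, 0.294]
contact_force: [-1.6, 0.1, 3.4]
grip_width: 0.3
```

```bash
python3 -m handwheel '[{"claw":0,"dx":0,"dy":0,"dz":2,"rx":0,"ry":0,"rz":0},{"claw":0,"dx":0,"dy":0,"dz":2,"rx":0,"ry":0,"rz":0},{"claw":0,"dx":0,"dy":0,"dz":2,"rx":0,"ry":0,"rz":0},{"claw":0,"dx":0,"dy":0,"dz":1,"rx":0,"ry":0,"rz":0},{"claw":0,"dx":0,"dy":0,"dz":0,"rx":0,"ry":0,"rz":0}]'
python3 -m handwheel '[{"claw":0,"dx":0,"dy":0,"dz":1,"rx":0,"ry":0,"rz":0},{"claw":0,"dx":0,"dy":0,"dz":0,"rx":0,"ry":0,"rz":0}]'
```

```text
time: 3.4
tool_pos: [501.6, -168.8, 39.3]
tcp_rot: [3.14, 0.0, 0.294]
contact_force: [-6.9, -0.9, 10.8]
grip_width: 0.4
time: 3.6
tool_pos: [501.6, -168.8, 38.6]
tcp_rot: [3.14, 0.0, 0.294]
contact_force: [-8.2, -1.1, 13.6]
grip_width: 0.4
```

```bash
python3 -m handwheel '[{"claw":0,"dx":0,"dy":0,"dz":0.5,"rx":0,"ry":0,"rz":0},{"claw":0,"dx":0,"dy":0,"dz":0.5,"rx":0,"ry":0,"rz":0},{"claw":0,"dx":0,"dy":0,"dz":0,"rx":0,"ry":0,"rz":0}]'
python3 -m handwheel '[{"claw":0,"dx":0,"dy":0,"dz":0.5,"rx":0,"ry":0,"rz":0},{"claw":0,"dx":0,"dy":0,"dz":0.5,"rx":0,"ry":0,"rz":0},{"claw":0,"dx":0,"dy":0,"dz":0,"rx":0,"ry":0,"rz":0}]'
```

```text
time: 3.9
tool_pos: [501.6, -168.8, 38.2]
tcp_rot: [3.14, 0.0, 0.294]
contact_force: [-10.2, 0.2, 18.7]
grip_width: 0.6
time: 4.2
tool_pos: [501.6, -168.8, 37.7]
tcp_rot: [3.14, -0.0, 0.294]
contact_force: [-10.4, 0.0, 22.6]
grip_width: 0.5
```

The force climbs with almost no travel, so the treadle is at its stop. Next: lift, move partway aside, and check.

```bash
python3 -m handwheel '[{"claw":0,"dx":0,"dy":0,"dz":-5,"rx":0,"ry":0,"rz":0},{"claw":0,"dx":0,"dy":0,"dz":-30,"rx":0,"ry":0,"rz":0},{"claw":88,"dx":0,"dy":0,"dz":-45,"rx":0,"ry":0,"rz":0},{"claw":88,"dx":0,"dy":0,"dz":-45,"rx":0,"ry":0,"rz":0},{"claw":88,"dx":-40,"dy":0,"dz":0,"rx":0,"ry":0,"rz":0},{"claw":88,"dx":-40,"dy":0,"dz":0,"rx":0,"ry":0,"rz":0},{"claw":88,"dx":-40,"dy":0,"dz":0,"rx":0,"ry":0,"rz":0},{"claw":88,"dx":0,"dy":0,"dz":0,"rx":0,"ry":0,"rz":0}]'
python3 - <<'E'
from h import *
a=bot.capture("scene");b=bot.capture("top")
fa=cv2.resize(a["frame"][150:270,140:330,::-1],(760,480),interpolation=cv2.INTER_CUBIC)
fb=cv2.resize(b["frame"][165:270,260:400,::-1],(760,570),interpolation=cv2.INTER_CUBIC)
cv2.imwrite("pics/s3.png",fa);cv2.imwrite("pics/t3.png",fb)
for c,roi in((b,(185,245,270,325)),):
    h=cv2.cvtColor(np.ascontiguousarray(c["frame"]),cv2.COLOR_RGB2HSV)
    r=(((h[...,0]<6)|(h[...,0]>174))&(h[...,1]>170)&(h[...,2]>60)).astype(np.uint8)
    z=np.zeros_like(r);z[roi[0]:roi[1],roi[2]:roi[3]]=1;r*=z
    q=cv2.findNonZero(r);ci=cv2.minEnclosingCircle(q);print(len(q),q.mean(0),ci, ray2z(c,*ci[0],128))
E
```

```text
time: 5.0
tool_pos: [384.0, -203.3, 160.3]
tcp_rot: [3.141, 0.0, 0.291]
contact_force: [-0.5, 0.3, 0.3]
grip_width: 44.1
473 [[296.22832981 216.95348837]] ((296.1136474609375, 216.24716186523438), 12.801470756530762) [531.95564286   3.7227397  128.        ]
```

View pics/s3.png

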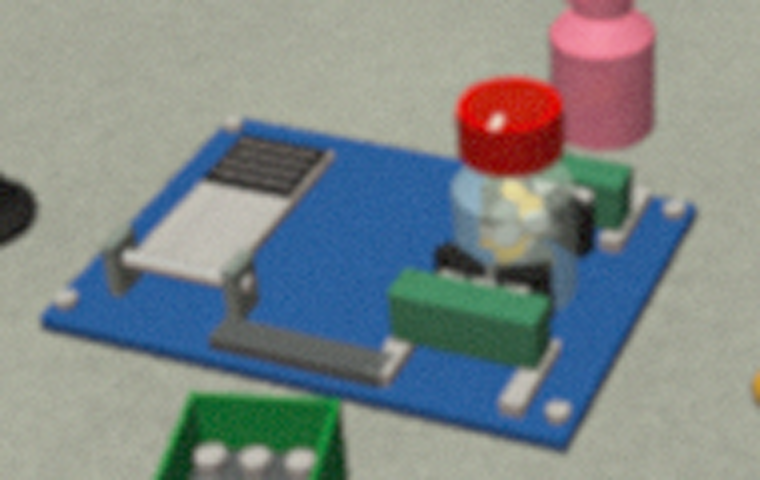

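View pics/t3.png

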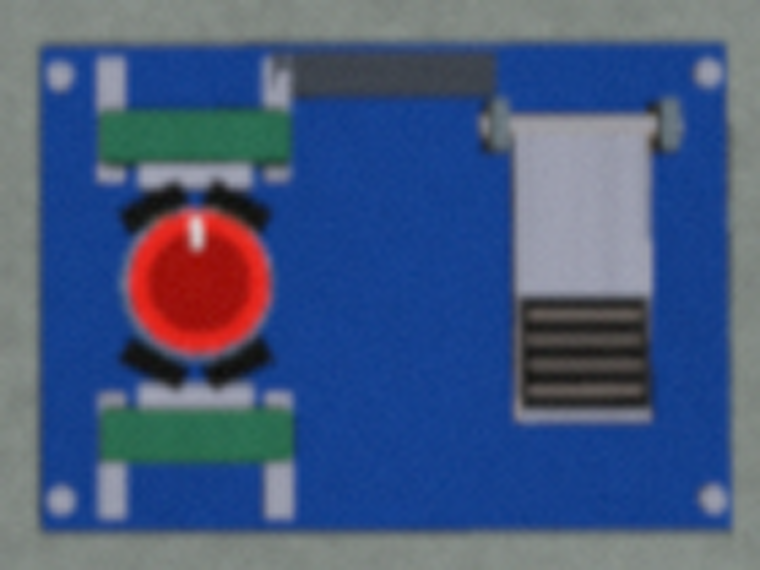

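The treadle is down and level (crop (580,250)), the jaws are closed on the jar, and the cap's mark still points +x at crop (197,232). Moving above the cap.

```bash
python3 -m handwheel '[{"claw":88,"dx":0,"dy":0,"dz":-20,"rx":0,"ry":0,"rz":0},{"claw":88,"dx":33.5,"dy":-26,"dz":0,"rx":0,"ry":0,"rz":0},{"claw":88,"dx":33.5,"dy":-26,"dz":0,"rx":0,"ry":0,"rz":0},{"claw":88,"dx":33.5,"dy":-26,"dz":0,"rx":0,"ry":0,"rz":0},{"claw":88,"dx":33.5,"dy":-26,"dz":0,"rx":0,"ry":0,"rz":0},{"claw":88,"dx":33.5,"dy":-26,"dz":0,"rx":0,"ry":0,"rz":0},{"claw":88,"dx":33.5,"dy":-26,"dz":0,"rx":0,"ry":0,"rz":0},{"claw":88,"dx":0,"dy":0,"dz":0,"rx":0,"ry":0,"rz":0},{"claw":88,"dx":0,"dy":0,"dz":0,"rx":0,"ry":0,"rz":0}]'
python3 - <<'E'
from h import *
o=bot.get_obs();p=o["tool_pos"];Rt=R.from_euler("xyz",o["tcp_rot"]).as_matrix();print(p,o["joint_positions"])
c=save("wrist","w1.png")
K=np.array(c["camera_matrix"]);M=np.array(c["mount"])
h=cv2.cvtColor(np.ascontiguousarray(c["frame"]),cv2.COLOR_RGB2HSV)
r=(((h[...,0]<6)|(h[...,0]>174))&(h[...,1]>170)&(h[...,2]>60)).astype(np.uint8)
n,l,s,ce=cv2.connectedComponentsWithStats(r);i=1+np.argmax(s[1:,4]);q=np.argwhere(l==i)[:,::-1].astype(np.int32)
(u,v),rad=cv2.minEnclosingCircle(q);print(u,v,rad,s[i])
d=Rt@M[:3,:3]@np.linalg.solve(K,[u,v,1]);og=p+Rt@M[:3,3]
for z in(131,120):print(og+d*(z-og[2])/d[2])
E
```

```text
time: 6.0
tool_pos: [535.2, 6.7, 179.0]
tcp_rot: [3.141, -0.0, 0.298]
contact_force: [0.7, -0.8, -0.8]
grip_width: 87.8
[535.23623277   6.6996991  178.96762432] [-1.30638604e-01  4.03122097e-01  1.57015620e+00 -1.14812420e-04
  1.16777411e+00  1.14244637e+00]
285.6089172363281 228.05445861816406 42.34915542602539 [ 245  186   82   85 5239]
[534.48216629   4.97707167 131.        ]
[530.57981838   3.73599436 120.        ]
```

View pics/w1.png

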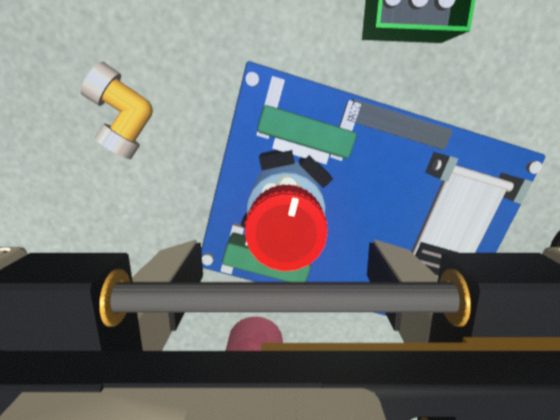

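Wrist view: cap at (286,228), mark at (293,207), nothing in the fingers' way. The cap estimate is about (533,4). Descending and gripping.

```bash
python3 -m handwheel '[{"claw":88,"dx":-3,"dy":2,"dz":20,"rx":0,"ry":0,"rz":0},{"claw":88,"dx":0,"dy":0,"dz":20,"rx":0,"ry":0,"rz":0},{"claw":88,"dx":0,"dy":0,"dz":20,"rx":0,"ry":0,"rz":0},{"claw":88,"dx":0,"dy":0,"dz":17,"rx":0,"ry":0,"rz":0},{"claw":88,"dx":0,"dy":0,"dz":0,"rx":0,"ry":0,"rz":0}]'
python3 -m handwheel '[{"claw":40,"dx":0,"dy":0,"dz":0,"rx":0,"ry":0,"rz":0},{"claw":40,"dx":0,"dy":0,"dz":0,"rx":0,"ry":0,"rz":0},{"claw":40,"dx":0,"dy":0,"dz":0,"rx":0,"ry":0,"rz":0},{"claw":40,"dx":0,"dy":0,"dz":0,"rx":0,"ry":0,"rz":0},{"claw":40,"dx":0,"dy":0,"dz":0,"rx":0,"ry":0,"rz":0},{"claw":40,"dx":0,"dy":0,"dz":0,"rx":0,"ry":0,"rz":0},{"claw":40,"dx":0,"dy":0,"dz":0,"rx":0,"ry":0,"rz":0},{"claw":40,"dx":0,"dy":0,"dz":0,"rx":0,"ry":0,"rz":0}]'
```

```text
time: 6.55
tool_pos: [530.3, 1.6, 100.2]
tcp_rot: [-3.14, 0.004, 0.293]
contact_force: [-0.2, -0.4, -0.9]
grip_width: 88.1
time: 7.35
tool_pos: [531.7, 3.9, 102.6]
tcp_rot: [-3.14, -0.0, 0.295]
contact_force: [-1.8, 6.7, 4.1]
grip_width: 55.9
```

```bash
python3 -m handwheel '[{"claw":30,"dx":0,"dy":-0.8,"dz":0,"rx":0,"ry":0,"rz":0},{"claw":30,"dx":0,"dy":0,"dz":0,"rx":0,"ry":0,"rz":-0.1},{"claw":30,"dx":0,"dy":0,"dz":0,"rx":0,"ry":0,"rz":-0.1},{"claw":30,"dx":0,"dy":0,"dz":0,"rx":0,"ry":0,"rz":-0.1},{"claw":30,"dx":0,"dy":0,"dz":0,"rx":0,"ry":0,"rz":-0.1},{"claw":30,"dx":0,"dy":0,"dz":0,"rx":0,"ry":0,"rz":0}]'
python3 - <<'E'
from h import *
o=bot.get_obs();print(o["tool_pos"],o["tcp_rot"],o["contact_force"],o["moment"],o["grip_width"])
save("wrist","w2.png")
E
```

```text
time: 7.95
tool_pos: [532.1, 3.5, 102.6]
tcp_rot: [3.141, -0.001, 0.696]
contact_force: [-1.4, 2.8, 5.0]
grip_width: 55.4
[532.0926661    3.51619564 102.56378993] [ 3.14093940e+00 -9.69718287e-04  6.95896053e-01] [-1.41705915  2.79864767  5.04439655] [0.49241672 0.17325865 0.12028988] 55.446170623687
```

View pics/w2.png

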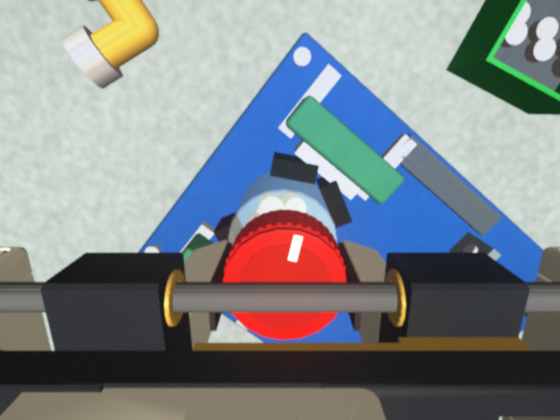

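The mark at (295,248) keeps the same ~17° tilt in the hand as before, so the cap is turning with the fingers (23° so far) without slip. Continuing to about 67°.

```bash
python3 -m handwheel '[{"claw":30,"dx":0,"dy":0,"dz":0,"rx":0,"ry":0,"rz":-0.1},{"claw":30,"dx":0,"dy":0,"dz":0,"rx":0,"ry":0,"rz":-0.1},{"claw":30,"dx":0,"dy":0,"dz":0,"rx":0,"ry":0,"rz":-0.1},{"claw":30,"dx":0,"dy":0,"dz":0,"rx":0,"ry":0,"rz":-0.1},{"claw":30,"dx":0,"dy":0,"dz":0,"rx":0,"ry":0,"rz":0}]'
python3 -m handwheel '[{"claw":30,"dx":0,"dy":0,"dz":0,"rx":0,"ry":0,"rz":-0.1},{"claw":30,"dx":0,"dy":0,"dz":0,"rx":0,"ry":0,"rz":-0.1},{"claw":30,"dx":0,"dy":0,"dz":0,"rx":0,"ry":0,"rz":-0.1},{"claw":30,"dx":0,"dy":0,"dz":0,"rx":0,"ry":0,"rz":-0.07},{"claw":30,"dx":0,"dy":0,"dz":0,"rx":0,"ry":0,"rz":0}]'
python3 - <<'E'
from h import *
o=bot.get_obs();print(o["tool_pos"],o["tcp_rot"],o["contact_force"],o["moment"],o["grip_width"])
save("wrist","w3.png")
E
```

```text
time: 8.5
tool_pos: [532.1, 3.7, 102.6]
tcp_rot: [3.141, -0.001, 1.095]
contact_force: [-0.6, 3.4, 6.4]
grip_width: 55.8
time: 9.0
tool_pos: [532.1, 3.9, 103.1]
tcp_rot: [3.14, -0.001, 1.464]
contact_force: [-1.8, 4.4, 9.2]
grip_width: 55.8
[532.14088239   3.85010564 103.06504871] [ 3.14005581e+00 -7.24090422e-04  1.46393654e+00] [-1.84732895  4.36023901  9.1933609 ] [0.68327014 0.2829564  0.04805433] 55.80186379149262
```

View pics/w3.png

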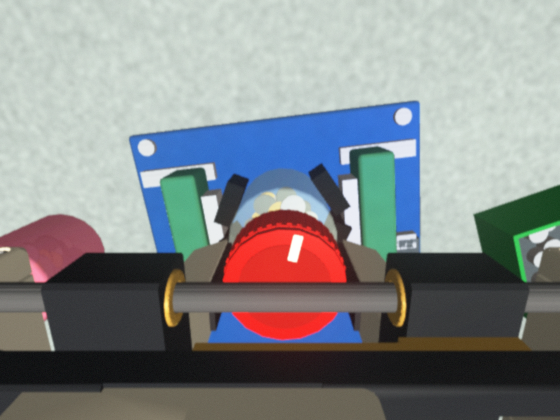

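The cap has turned 67° with no slip (mark at (295,248), same tilt). The tool was pushed up 0.5 mm by about 9 N, so the lugs are free. Lifting straight up.

```bash
python3 -m handwheel '[{"claw":30,"dx":0,"dy":0,"dz":-2,"rx":0,"ry":0,"rz":0},{"claw":30,"dx":0,"dy":0,"dz":-3,"rx":0,"ry":0,"rz":0},{"claw":30,"dx":0,"dy":0,"dz":-5,"rx":0,"ry":0,"rz":0},{"claw":30,"dx":0,"dy":0,"dz":-7,"rx":0,"ry":0,"rz":0},{"claw":30,"dx":0,"dy":0,"dz":-7,"rx":0,"ry":0,"rz":0},{"claw":30,"dx":0,"dy":0,"dz":-7,"rx":0,"ry":0,"rz":0},{"claw":30,"dx":0,"dy":0,"dz":-7,"rx":0,"ry":0,"rz":0},{"claw":30,"dx":0,"dy":0,"dz":-5,"rx":0,"ry":0,"rz":0},{"claw":30,"dx":0,"dy":0,"dz":-2,"rx":0,"ry":0,"rz":0},{"claw":30,"dx":0,"dy":0,"dz":0,"rx":0,"ry":0,"rz":0}]'
python3 -m handwheel '[{"claw":30,"dx":0,"dy":0,"dz":0,"rx":0,"ry":0,"rz":0},{"claw":30,"dx":0,"dy":0,"dz":0,"rx":0,"ry":0,"rz":0},{"claw":30,"dx":0,"dy":0,"dz":0,"rx":0,"ry":0,"rz":0}]'
python3 - <<'E'
from h import *
import pickle
a,b=pickle.load(open("c.pkl","rb"))
o=bot.get_obs();print(o["tool_pos"],o["tcp_rot"],o["contact_force"],o["dq"].round(4),o["grip_width"])
c=save("scene","s4.png",(150,90,340,250),4)
for k in(a,c):
    h=cv2.cvtColor(np.ascontiguousarray(k["frame"]),cv2.COLOR_RGB2HSV)
    r=(((h[...,0]<6)|(h[...,0]>174))&(h[...,1]>170)&(h[...,2]>60)).astype(np.uint8)
    z=np.zeros_like(r);z[130:210,240:300]=1;print(cv2.boundingRect(cv2.findNonZero(r*z)))
x,y=532,3.5
for z in(102.5,122,147):print(z,proj(c,(x,y,z)))
E
```

```text
time: 10.05
tool_pos: [531.8, 3.2, 147.3]
tcp_rot: [3.141, 0.0, 1.465]
contact_force: [-0.7, 0.6, -1.0]
grip_width: 56.2
time: 10.35
tool_pos: [531.6, 3.3, 146.6]
tcp_rot: [-3.141, 0.0, 1.465]
contact_force: [-0.2, 0.5, -1.0]
grip_width: 55.6
[531.55668068   3.27590955 146.63939341] [-3.14097577e+00  9.63699908e-05  1.46480004e+00] [-0.17469118  0.51719535 -0.99939128] [ 0.0006 -0.001  -0.0021  0.0004  0.0012 -0.0011] 55.566638242762515
(254, 170, 26, 24)
(263, 151, 16, 24)
102.5 [267.68424547 187.02407338]
122 [267.32204756 179.17690791]
147 [266.84594573 168.86196788]
```

View pics/s4.png

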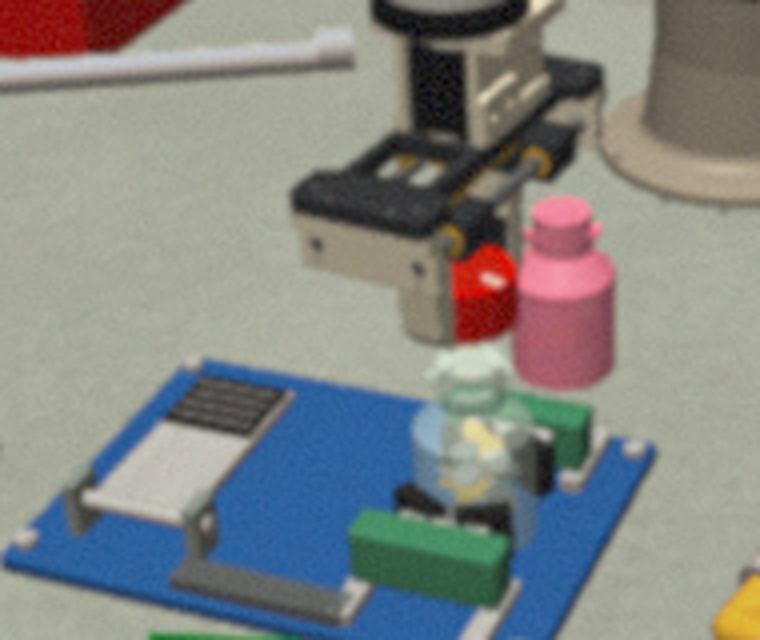

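The cap is held about 25 mm above the mouth. Its lower edge moved from row 193 to row 174, about 45 mm. The jar is upright, the treadle is down and the arm is still. Handing in.

```bash
python3 -c "from plant import bot; print(bot.close_job())"
```

```text
the job is handed in; nothing more can be done
None
```

The job is done and handed in at about 10.4 s of the 46 s allowed.

- **Treadle:** I pressed it until it hit its stop (pad at about 38 mm, about 23 N). It stayed level when I let go, and pictures show the jaws closed on the jar.
- **Cap turn:** I gripped the red cap and turned it 67° anticlockwise. The white mark kept its angle in the hand, so the cap did not slip. At the end the upward force had risen to about 9 N and the tool had risen 0.5 mm, so I took the lugs as free.
- **Lift:** I raised the cap straight up about 44 mm. It is still gripped (55.6 mm opening), level and motionless, about 24–27 mm above the jar's mouth by tool pose and image.
- **Jar and clamp:** The last picture shows the jar upright in the jaws with the treadle down. I have no direct measure of jar twist; I only saw no sign of it.
- **Bystanders:** The elbow, hub and bin were never approached, but I did not re-measure their positions.

The cap position from the wrist camera and the top camera disagreed by about 2 mm. I used a point between them and made a 0.8 mm correction after closing on the cap. No check failed.

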